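# Index a decorating turntable by its finger fin

## Task

Set the decorating turntable on the stall table for the next stroke: push the upright wooden fin on its wheel with a fingertip and turn the wheel until the brass mark on it lines up with the one long line of the metal scale ring around it. Push gently and do not pinch the fin; the bowl on the wheel is freshly painted, so do not touch it, and leave it standing on the wheel. Leave the wooden stand, the jar and the brush pot undisturbed.

Things in the scene. Friction and masses are not known exactly. Their poses are not given: they have to be found in the camera images.
- plinth: Fixed square wooden base of the turntable, 260 x 260 mm, top 40 mm above the table, on four feet. Origin: centre of its underside on the table, straight below the wheel's axis; x and y along its sides, z up.
- scale_ring: Fixed flat aluminium ring lying on the plinth around the wheel, inner radius 94 mm, outer 122 mm, 12 mm thick (top 52 mm above the table). It carries 23 short dark lines (8 x 3 mm, every 15 degrees, beside the inner edge) and one long one (25 x 5 mm, radial, right across the ring). Origin: on the wheel's axis at the ring's underside; its +x axis points from the axis along the long line, z up.
- long_line (a point): Inner end of the long line: 96 mm from the wheel's axis, on the ring's top face.
- turntable (a joint): Turn of the wheel relative to the plinth in rad, growing counter-clockwise seen from above; 0 when the brass mark points along the plinth's +x; stops at -2.8 and 2.8. The mark always starts clockwise of the long line and reaches it by a counter-clockwise turn of 0.9 to 3.0 rad, without meeting a stop. The wheel turns stiffly (0.06 N m, about 1 N at the fin) in both directions and stays where it is left.
- wheel_centre (a point): Centre of the wheel's top face, on its upright axis, 60 mm above the table. The wheel is a dark wooden disc, radius 90 mm, 14 mm thick.
- mark_tip (a point): Outer end of the brass mark, on the wheel's rim, 90 mm from the axis, at its top face. The mark is a radial line 46 mm long, 5 mm wide.
- fin_top (a point): Centre of the fin's top, 72 mm from the axis, exactly opposite the brass mark, 90 mm above the table. The fin is a pale wooden plate standing on the wheel, 28 mm long along the radius (58 to 86 mm from the axis), 14 mm thick, 30 mm high, a plate to push on either broad face: pushing its clockwise face turns the wheel counter-clockwise.
- bowl: Small white ceramic bowl, rim radius 32 mm, 30 mm high, standing loose near the middle of the wheel (within 6 mm) and turning with it, 0.12 kg. Origin: centre of its underside, z up.
- stand: Bystander: loose low wooden display stand on four feet, 75 x 95 mm, 38 mm high. Origin: centre of its underside.
- jar: Bystander: loose lidded jar, radius 26 mm, 60 mm high. Origin: centre of its underside.
- brush_pot: Bystander: loose round blue pot, radius 36 mm, 95 mm high, with brushes up to about 180 mm above the table. Origin: centre of its underside.
Not all that is in view belongs to the job. Several things have the shape of the bowl; the one meant has the colours described above.

How it is judged:
On the way:
1. the fingers push the fin ((contact force between the fingers and turntable_c1 above 0.1 N or contact force between the fingers and turntable_c2 above 0.1 N)).
At the end, for the whole second after the job is handed in: The outer end of the brass mark lies within 4 mm sideways of the middle of the long line (on the long line's side of the axis) and the wheel is at rest; the bowl stands upright on the wheel within 20 mm of its centre; the stand, jar and brush pot are within 15 mm of where they were (y of mark_tip in the frame of scale_ring between -0.004 and 0.004 m and x of mark_tip in the frame of scale_ring above 0.05 m and velocity of joint turntable between -0.03 and 0.03 rad/s and horizontal distance between bowl and wheel_centre below 0.02 m and z of bowl in the frame of wheel_centre below 0.004 m and angle between bowl's own z axis and vertical below 0.15 rad and distance of each of stand, jar, brush_pot from where it was at the start of the episode below 0.015 m); the robot touches nothing.
It fails at once if the bowl is touched by the robot (contact force between any of the fingers, the arm and bowl above 0.3 N).
It fails at once if the bowl is lifted off the wheel or tipped (z of bowl in the frame of wheel_centre above 0.012 m or angle between bowl's own z axis and vertical above 0.4 rad).
It fails at once if the fin is pinched (both of its faces pressed at once) (contact force between the fingers and turntable_c1 above 1 N and contact force between the fingers and turntable_c2 above 1 N).
It fails at once if the turntable is pressed with more than 25 N (contact force between any of the fingers, the arm and plinth above 25 N).
It fails at once if the stand, jar or brush pot is moved more than 15 mm or lifted (distance of any of stand, jar, brush_pot from where it was at the start of the episode above 0.015 m).
It also fails if it takes over 48 s, if anything falls off the work surface, if the arm or the gripper's body presses on something with over 40 N, if the wrist force passes 120 N, or if a joint passes its speed limit or range.

## Robot

A 6-joint arm with a two-finger parallel gripper is mounted at the origin on the work surface. World frame = base frame: x ahead of the robot, y to its left, z up, the work surface at z = 0. Lengths are in m, angles in rad, forces in N, time in s.
With the tool pointing down it reaches from about 0.35 to 0.975 m from the base axis. Payload 4.9 kg.
Tool frame: the origin (TCP) lies at the very end of the fingers, on their centre line; the grasp point (between the pads) lies 19 mm behind it; z points along the fingers, y is the direction in which the jaws open and shut (so a half turn about z gives the same grasp; the last joint's range is limited). The gripper opens to 85 mm and grips with 20 to 120 N. Pads are 22 mm wide; open, the fingers measure 114 mm over their backs; the gripper's body (76 mm by 85 mm) begins 54 mm behind the grasp point. The pads swing forward as they close: fully open they stand 13 mm farther back than shut.
Start: joints at [-1.273, 0.053, 1.613, -0, 1.476, -0.119], TCP at [0.253, -0.571, 0.231] pointing down, gripper open.
Joint ranges: [-3.01, 3.01], [-1.01, 2.22], [0.06, 2.58], [-1.02, 4.17], [0.09, 2.62], [-3.14, 3.14]. Speed limits (rad/s): [2.57, 2.57, 3.14, 3.14, 3.14, 3.14].

## Interface

Orientations are given as a rotation vector (axis times angle).
In Python, from station import ctrl gives the robot as it stands.
- The arm moves only by the tool step_arm, never from a script. Its argument "moves" is a list of rows, each a list of 5 numbers: the opening, from 0 (shut) to 1 (fully open), then the shift along the world's x, y, z in m, then the turn about the world's z in degrees. A call has 1 to 20 rows; each row shifts and turns the pose as measured when the row begins; what a row does not reach is not made up. A row lasts 1/8 s, in which the tool goes at most 62.5 mm and 10.7 degrees, less where a joint would pass 70% of its speed; a pose out of reach is approached as far as the arm can. A call is refused whole if a number of a shift passes 0.0625 or a number of a turn 10.7, either way. A call with a gripper value outside its range is refused whole. The fingers move at their own pace and stop on an object; "newtons" is the grip in N (left out, the last holds). Time passes only in rows, so rows that do not move let the fingers close. It gives the time, the measured TCP pose, the force and the opening at its end, in the units of the state.
- ctrl.get_obs(): the state, without advancing time (a new reading comes with each control period).
- ctrl.get_image(name): name is "scene" or "top"; returns a dict with "color" (384x512x3 uint8, red, green, blue), "camera_matrix" (3x3 intrinsics, pixels), "k1" (the pictures are not rectified: a ray, as slopes to the right and down, at radius r is drawn at 1 + k1 r^2 times it, then the intrinsics apply), "R" (3x3) and "t" (3): a world point X has camera coordinates R X + t. Camera axes: x right, y down, z forward; pixel columns grow to the right and rows downward; lengths in m; the calibration is good to about 2 mm. A picture is of the moment at which its call begins. There is no depth.
- ctrl.finish_job(): hands the job in, once; it reports no verdict.
Trained networks look in a picture, given as the dict that the camera call returned (one of the last four; its "shot" number tells which), for a name from the list of things; names that differ only in an ending like _2 or _b are one class to them, and where a whole thing is asked for, a point or a joint stands for the part that bears it (a point fixed in the world has none). Each returns a list of dicts, best first, with "p" (0 to 1); they miss things now and then, are a little off and sometimes report something else, mostly with a low value. They report only what shows in the picture. A call takes as long as a camera call. They do not tell look-alikes from the thing itself.
- ctrl.spot_in(picture, query): "bbox" ([left, top, right, bottom] in pixels, round what is visible of it).
The state is a dict: "t": time; "q": joint angles; "dq": joint speeds; "effort": joint torques, N m; "tool_pos": TCP position; "tool_rot": TCP orientation; "contact_force": force on the tool from outside, world axes, zero at the start; "wrist_torque": the same for the moment, N m; "opening": finger opening in m.
Only numpy, scipy, OpenCV 4.12 (cv2) and the standard library are available. Lean on these libraries where they do the work, as an engineer would, in place of code of your own. Each camera call takes 0.05 s, during which the arm holds its last target.

## Working session

There is one attempt and no reset: what is moved stays moved. The work goes in short steps, Python scripts to look and compute and a tool call to move; the robot and the scene stay as the last step left them, time stands still between calls to the robot, and variables do not carry over. Pictures are saved under pics/ and viewed, and the job is handed in when it is done.

Besides the shell and the picture viewer there is one more tool, called after "Emit:" as name(argument=value, ...) on one line, values as JSON. step_arm: Moves the arm, as the interface text tells. Its arguments: {"type":"object","properties":{"moves":{"type":"array","items":{"type":"array","items":{"type":"number"}}},"newtons":{"type":"number"}},"required":["moves"]}

```bash
mkdir -p pics; ls
cat > h.py <<'E'
import numpy as np, cv2
from station import ctrl
def ray(p,uv):
    K=np.array(p["camera_matrix"]);k=p["k1"];R=np.array(p["R"]);t=np.array(p["t"])
    d=np.array([(uv[0]-K[0,2])/K[0,0],(uv[1]-K[1,2])/K[1,1]])
    rd=np.hypot(*d); r=rd
    for _ in range(30): r=rd/(1+k*r*r)
    s=d*(r/rd if rd>0 else 1)
    return -R.T@t, R.T@np.array([s[0],s[1],1.0])
def at(p,uv,z):
    o,d=ray(p,uv); return o+d*(z-o[2])/d[2]
def proj(p,X):
    K=np.array(p["camera_matrix"]);k=p["k1"];R=np.array(p["R"]);t=np.array(p["t"])
    c=R@np.array(X)+t; s=c[:2]/c[2]; s=s*(1+k*(s@s))
    return np.array([K[0,0]*s[0]+K[0,2],K[1,1]*s[1]+K[1,2]])
def save(p,n,crop=None,f=1):
    im=p["color"][...,::-1].copy()
    if crop: im=im[crop[1]:crop[3],crop[0]:crop[2]]
    if f!=1: im=cv2.resize(im,None,fx=f,fy=f,interpolation=cv2.INTER_CUBIC)
    cv2.imwrite("pics/"+n,im)
E
python3 - <<'E'
from h import *
import pickle
for n in("top","scene"):
    p=ctrl.get_image(n); save(p,n+"0.png",f=1.5); pickle.dump(p,open(n+"0.pkl","wb"))
    for q in ["plinth","scale_ring","turntable","fin_top","bowl","stand","jar","brush_pot","mark_tip"]:
        r=ctrl.spot_in(p,q); print(n,q,[(np.round(x["bbox"]).tolist(),round(x["p"],2)) for x in r[:3]])
o=ctrl.get_obs(); print(o["t"],o["tool_pos"],o["tool_rot"])
E
```

```text
pics
top plinth [([238.0, 162.0, 355.0, 283.0], 0.82)]
top scale_ring [([250.0, 172.0, 346.0, 269.0], 0.65), ([348.0, 266.0, 394.0, 311.0], 0.62)]
top turntable [([265.0, 184.0, 336.0, 256.0], 0.71)]
top fin_top [([266.0, 187.0, 331.0, 255.0], 0.72)]
top bowl [([274.0, 124.0, 296.0, 145.0], 0.68), ([284.0, 209.0, 311.0, 233.0], 0.67), ([198.0, 192.0, 221.0, 216.0], 0.65)]
top stand [([348.0, 267.0, 393.0, 312.0], 0.82), ([204.0, 159.0, 223.0, 179.0], 0.51)]
top jar [([205.0, 154.0, 223.0, 177.0], 0.78)]
top brush_pot [([372.0, 202.0, 414.0, 232.0], 0.92)]
top mark_tip [([265.0, 186.0, 335.0, 253.0], 0.64)]
scene plinth [([139.0, 147.0, 282.0, 250.0], 0.98)]
scene scale_ring [([154.0, 143.0, 272.0, 229.0], 0.83)]
scene turntable [([172.0, 151.0, 255.0, 213.0], 0.93)]
scene fin_top [([169.0, 153.0, 255.0, 211.0], 0.72)]
scene bowl [([199.0, 158.0, 229.0, 180.0], 0.89), ([224.0, 262.0, 262.0, 293.0], 0.8), ([317.0, 181.0, 344.0, 205.0], 0.65)]
scene stand [([106.0, 134.0, 156.0, 169.0], 0.84)]
scene jar [([320.0, 204.0, 343.0, 245.0], 0.91)]
scene brush_pot [([74.0, 151.0, 125.0, 218.0], 0.83)]
scene mark_tip [([169.0, 152.0, 257.0, 212.0], 0.93)]
1.0 [ 0.25302278 -0.57149894  0.23135453] [ 3.07352327e+00  6.49930626e-01 -7.69952131e-05]
```

Run:
```python
from h import *
import pickle
p=pickle.load(open("top0.pkl","rb")); save(p,"topc.png",(230,150,365,290),4.2)
s=pickle.load(open("scene0.pkl","rb")); save(s,"scenec.png",(130,130,300,260),4.5)
for q in (p,s): print(-np.array(q["R"]).T@np.array(q["t"]))
```

```text
[ 0.47904617 -0.00543848  0.97944772]
[ 1.22964962 -0.08884364  0.66995836]
```

View pics/top0.png

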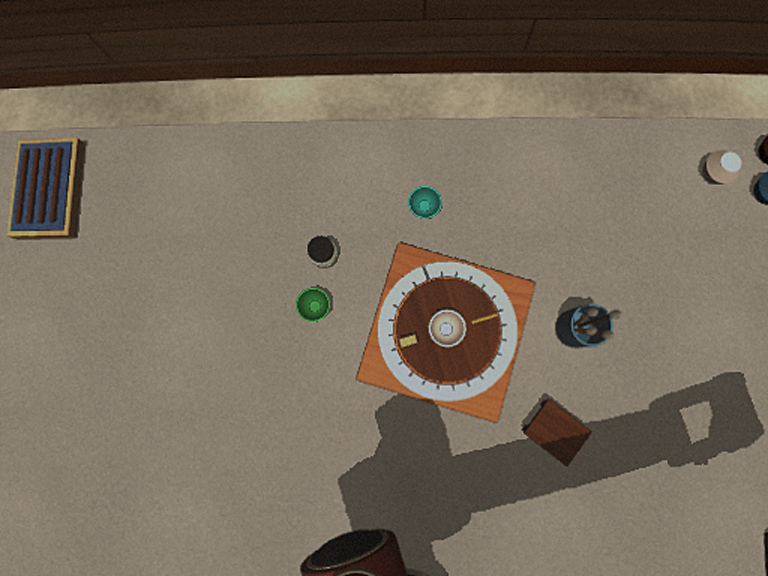

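View pics/scene0.png

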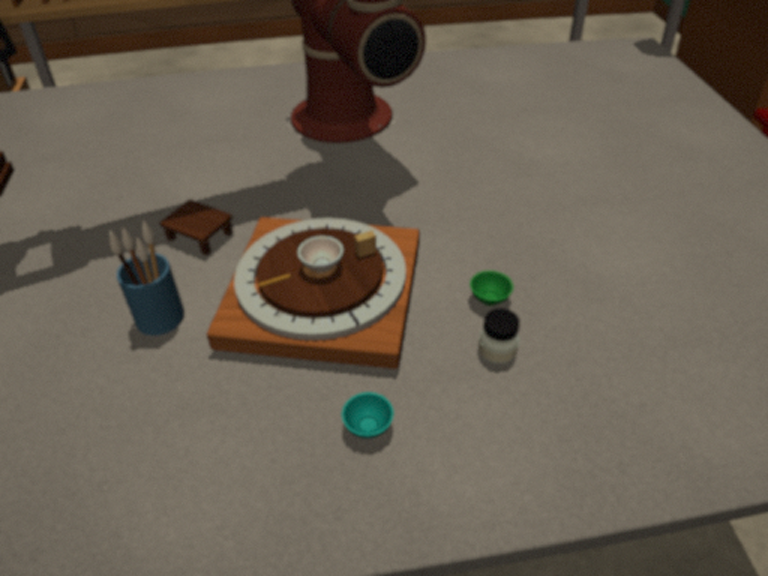

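```bash
sleep 1
```

```text
(no output)
```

View pics/topc.png

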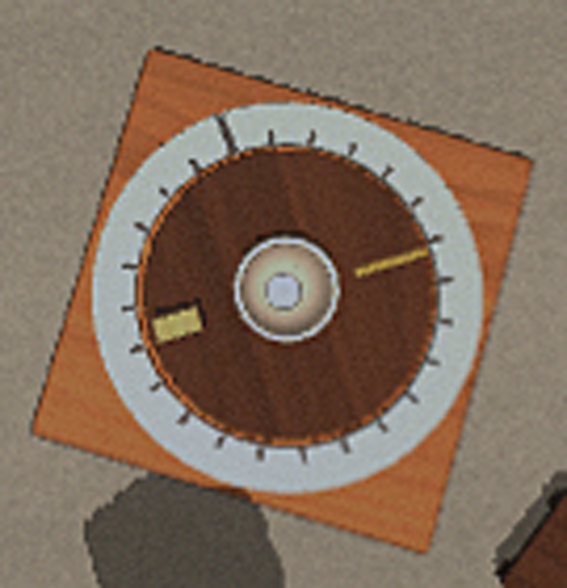

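View pics/scenec.png

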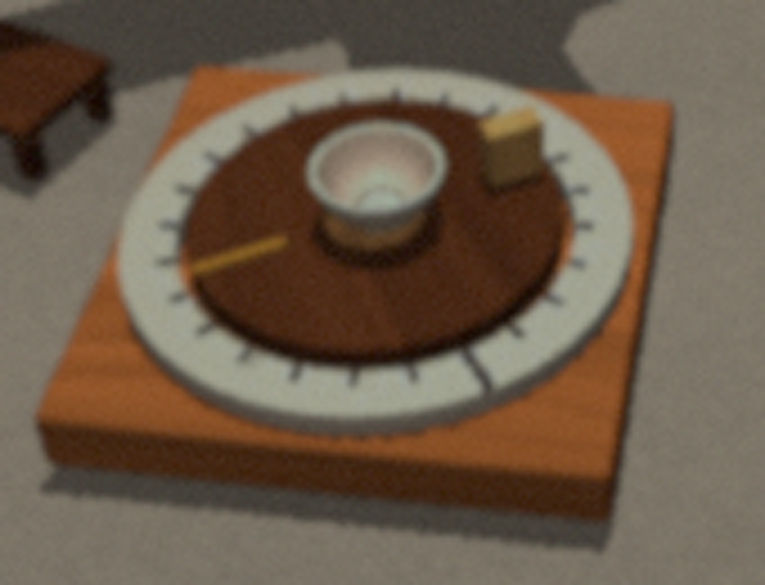

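The crops show the long line at about (284,182) in the top picture, the mark tip at (332,210) and the fin at (272,227). The white bowl is at the centre of the wheel. Next I compute world positions.

```bash
cat >> h.py <<'E'
def ringfit(p,box=(240,160,358,285)):
    im=p["color"].astype(int); m=np.zeros(im.shape[:2],np.uint8)
    x0,y0,x1,y1=box
    g=im[y0:y1,x0:x1]; mm=((g.min(-1)>120)&(g.max(-1)-g.min(-1)<45)).astype(np.uint8)
    m[y0:y1,x0:x1]=mm
    return m
def circ(P):
    A=np.c_[2*P[:,:2],np.ones(len(P))]; b=(P[:,:2]**2).sum(1)
    s=np.linalg.lstsq(A,b,rcond=None)[0]; return s[:2],np.sqrt(s[2]+s[:2]@s[:2])
E
python3 - <<'E'
from h import *
import pickle
p=pickle.load(open("top0.pkl","rb"))
c=lambda u,v:(230+(u+.5)/4.2-.5,150+(v+.5)/4.2-.5)
L=at(p,c(236,152),.052);Lo=at(p,c(222,118),.052);M=at(p,c(428,252),.06);Mi=at(p,c(356,273),.06);F=at(p,c(178,322),.09);B=at(p,c(287,289),.09)
print("long",L,Lo,"mark",M,Mi,"fin",F,"bowl",B)
# ring outer
m=ringfit(p); 
cs,_=cv2.findContours(m,cv2.RETR_EXTERNAL,cv2.CHAIN_APPROX_NONE); k=max(cs,key=cv2.contourArea)
h=cv2.convexHull(k)[:,0].astype(float)
print(circ(np.array([at(p,x,.052) for x in h])))
# plinth corners at .04
for q in [(155,48),(532,160),(428,550),(34,433)]: print(at(p,c(*q),.04))
for n,b,z in [("stand",(348,267,393,312),.038),("jar",(205,154,223,177),.06),("pot",(372,202,414,232),.095)]:
    print(n,at(p,((b[0]+b[2])/2,(b[1]+b[3])/2),z))
s=pickle.load(open("scene0.pkl","rb"))
c=lambda u,v:(130+(u+.5)/4.5-.5,130+(v+.5)/4.5-.5)
print("scene long",at(s,c(468,352),.052),at(s,c(489,390),.052),"mark",at(s,c(192,271),.06),at(s,c(285,240),.06),"fin",at(s,c(511,123),.09))
E
```

```text
long [ 0.62447732 -0.0526441   0.052     ] [ 0.64642633 -0.04410095  0.052     ] mark [ 0.55933288 -0.1704931   0.06      ] [ 0.54665252 -0.1254352   0.06      ] fin [ 0.51591593 -0.01449729  0.09      ] bowl [ 0.53517826 -0.07997424  0.09      ]
(array([ 0.53429656, -0.08306096]), np.float64(0.1217115077451884))
[ 0.69514889 -0.001834    0.04      ]
[ 0.61955331 -0.24278086  0.04      ]
[ 0.37599445 -0.16848457  0.04      ]
[0.44904576 0.075926   0.04      ]
stand [ 0.35187493 -0.26979049  0.038     ]
jar [0.6799259  0.13869359 0.06      ]
pot [ 0.53629677 -0.31819382  0.095     ]
scene long [ 0.62676439 -0.05090197  0.052     ] [ 0.65119411 -0.04457242  0.052     ] mark [ 0.56158019 -0.17068666  0.06      ] [ 0.54776022 -0.12725338  0.06      ] fin [ 0.51736157 -0.01568999  0.09      ]
```

Emit:
step_arm(moves=[[0,0.022,0.041,0.005,5.8],[0,0.022,0.041,0.005,5.8],[0,0.022,0.041,0,5.8],[0,0.022,0.041,0,5.8],[0,0.022,0.041,0,5.8],[0,0.022,0.041,0,5.8],[0,0.022,0.041,0,5.8],[0,0.022,0.041,0,5.8],[0,0.022,0.041,0,5.8],[0,0.022,0.041,0,5.8],[0,0.022,0.041,0,5.8],[0,0.022,0.041,0,5.8],[0,0.022,0.041,0,5.8],[0,0.022,0.041,0,5.8]])

```text
t: 2.75
tool_pos: [0.5673, 0.019, 0.2441]
tool_rot: [1.855, 2.527, 0.008]
contact_force: [0.2, -0.5, -0.2]
opening: 0.0001
```

Emit:
step_arm(moves=[[0,-0.006,-0.0175,-0.03,-2],[0,0,0,-0.05,0],[0,0,0,-0.04,0],[0,0,0,0,0]])

```text
t: 3.25
tool_pos: [0.5629, 0.0053, 0.123]
tool_rot: [1.888, 2.498, 0.011]
contact_force: [-0.2, -0.0, 0.8]
opening: -0.0004
```

Run:
```python
from h import *
s=ctrl.get_image("scene"); save(s,"s1.png",(130,100,300,260),4); o=ctrl.get_obs(); print(o["tool_pos"],o["tool_rot"])
t=ctrl.get_image("top"); save(t,"t1.png",(230,150,365,290),4.2)
```

```text
[0.56459532 0.00503979 0.12558646] [1.88608094 2.49500682 0.01464175]
```

View pics/s1.png

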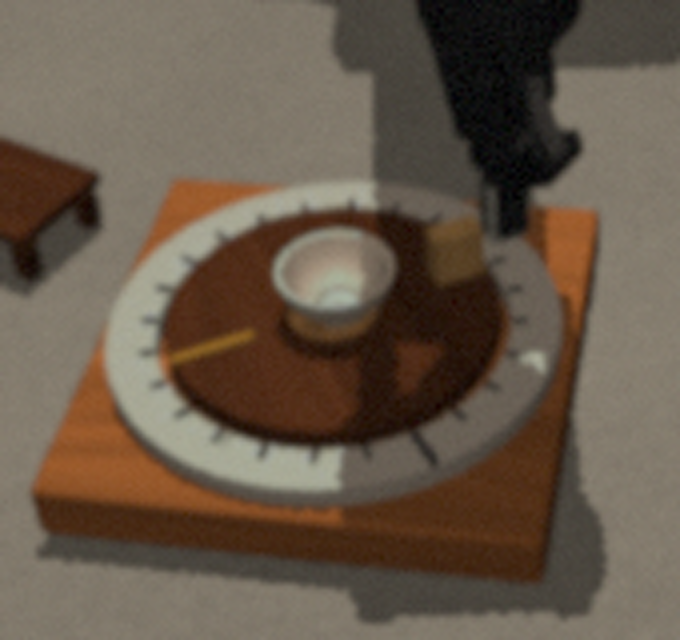

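View pics/t1.png

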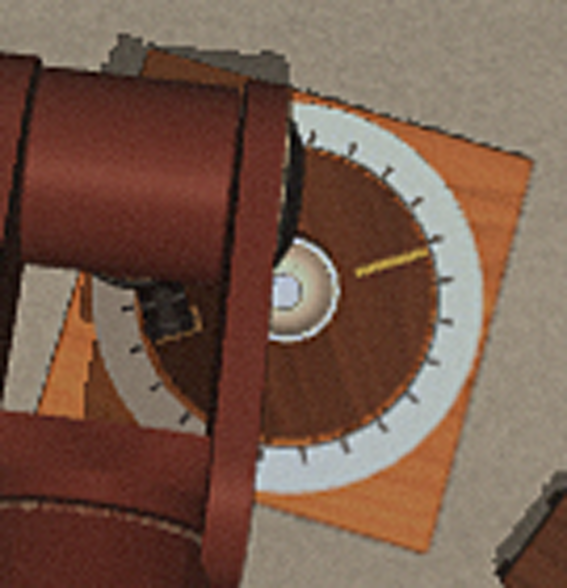

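Emit:
step_arm(moves=[[0,-0.002,-0.003,-0.03,0],[0,0,0,-0.02,0],[0,0,0,0,0]])

```text
t: 3.72
tool_pos: [0.5697, 0.0011, 0.0848]
tool_rot: [1.877, 2.483, 0.028]
contact_force: [-0.1, -0.4, -0.2]
opening: 0.0002
```

Run:
```python
from h import *
o=ctrl.get_obs(); print(o["tool_pos"],o["tool_rot"],o["contact_force"])
s=ctrl.get_image("scene"); save(s,"s2.png",(130,100,300,260),4); o=ctrl.get_obs(); print(o["tool_pos"],o["tool_rot"],o["contact_force"])
```

```text
[0.56966431 0.00107068 0.08484756] [1.87706208 2.48254948 0.02836938] [-0.07496473 -0.35947395 -0.24644404]
[0.57043231 0.00094488 0.0859283 ] [1.87609833 2.48121632 0.02973106] [ 0.06333474 -0.24573829 -0.13080013]
```

View pics/s2.png

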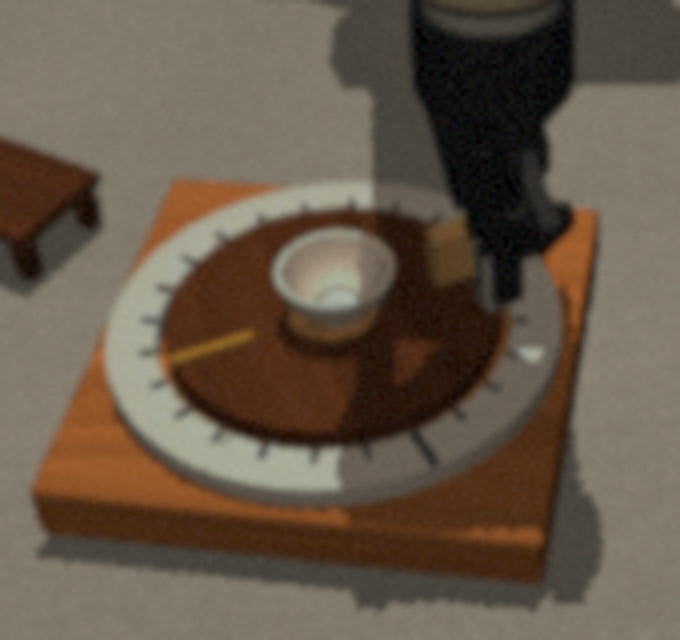

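Emit:
step_arm(moves=[[0,-0.008,-0.001,-0.014,0],[0,-0.005,-0.001,0,0]])

```text
t: 4.03
tool_pos: [0.5584, -0.0012, 0.0734]
tool_rot: [1.874, 2.479, 0.032]
contact_force: [-1.1, -0.3, -0.4]
opening: 0.0002
```

```bash
cat >> h.py <<'E'
from scipy.spatial.transform import Rotation as Ro
def st(phi=None):
    o=ctrl.get_obs(); R=Ro.from_rotvec(o["tool_rot"]).as_matrix()
    d=np.array(o["tool_pos"])[:2]-[.535,-.0835]
    print("t",round(o["t"],2),"pos",np.round(o["tool_pos"],4),"yaw",round(np.degrees(np.arctan2(R[1,0],R[0,0])),1),"zax",np.round(R[:,2],3),"F",np.round(o["contact_force"],2),"pol",round(np.hypot(*d),4),round(np.degrees(np.arctan2(d[1],d[0]))%360,1))
    return o
E
python3 - <<'E'
from h import *
st()
E
```

```text
t 4.03 pos [ 0.5584 -0.0012  0.0734] yaw 105.8 zax [ 0.04  -0.004 -0.999] F [-1.12 -0.35 -0.36] pol 0.0855 74.1
```

Run:
```python
import numpy as np
c=np.array([.535,-.0835]);p=np.array([.5584,-.0012])
for a in [80,87,94,101,108,115,122,129]:
    q=c+(.081 if a==80 else .078)*np.array([np.cos(np.radians(a)),np.sin(np.radians(a))]); print(a,np.round(q-p,4)); p=q
```

```text
80 [-0.0093 -0.0025]
87 [-0.01   -0.0019]
94 [-0.0095 -0.0001]
101 [-0.0094 -0.0012]
108 [-0.0092 -0.0024]
115 [-0.0089 -0.0035]
122 [-0.0084 -0.0045]
129 [-0.0078 -0.0055]
```

Emit:
step_arm(moves=[[0,-0.009,-0.0025,0,0],[0,-0.01,-0.002,0,0],[0,-0.0095,-0.0005,0,5],[0,-0.0095,-0.001,0,7]])

```text
t: 4.53
tool_pos: [0.5188, -0.0078, 0.0748]
tool_rot: [1.596, 2.666, 0.041]
contact_force: [1.2, 0.1, -0.9]
opening: -0.0005
```

Run:
```python
from h import *
st(); s=ctrl.get_image("scene"); save(s,"s3.png",(130,100,300,260),4); st()
```

```text
t 4.53 pos [ 0.5188 -0.0078  0.0748] yaw 118.2 zax [ 0.043  0.005 -0.999] F [ 1.17  0.09 -0.85] pol 0.0774 102.1
t 4.58 pos [ 0.5176 -0.0079  0.0745] yaw 118.3 zax [ 0.041  0.005 -0.999] F [0.25 1.23 0.64] pol 0.0776 102.9
```

View pics/s3.png

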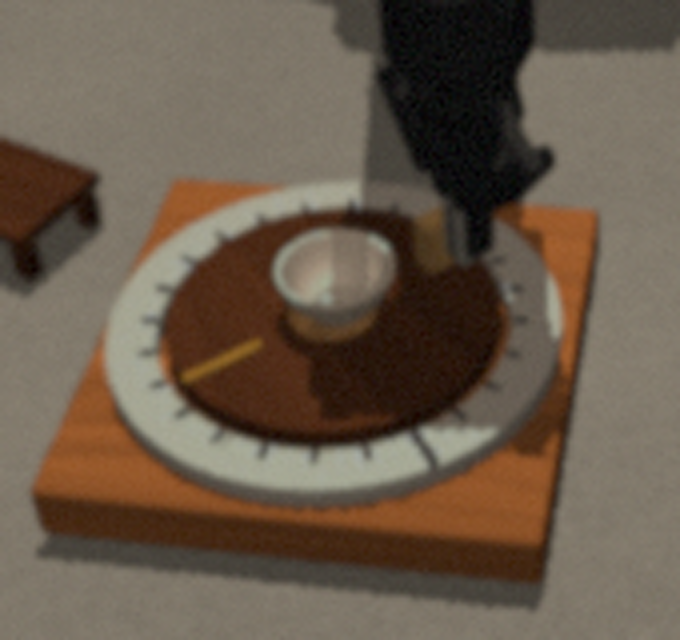

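```bash
cat >> h.py <<'E'
C=np.array([.535,-.0835])
def ang(p,uv,z,c=C):
    d=at(p,uv,z)[:2]-c; return np.degrees(np.arctan2(d[1],d[0])),np.hypot(*d)
E
python3 - <<'E'
from h import *
import pickle
s=pickle.load(open("scene0.pkl","rb")); f=lambda u,v:(130+(u+.5)/4-.5,100+(v+.5)/4-.5)
C2=np.array([.537,-.083])
print(ang(s,f(184,382),.06,C2),ang(s,f(262,343),.06,C2),ang(s,f(413,433),.052,C2),ang(s,f(434,466),.052,C2))
print(ang(s,f(171,361),.06,C2))
p=np.array([.5176,-.0079])
for a in [110,117,124,131,138,145,152]:
    q=C+.078*np.array([np.cos(np.radians(a)),np.sin(np.radians(a))]); print(a,np.round(q-p,4)); p=q
E
```

```text
(np.float64(-62.80714353345109), np.float64(0.09116480094320968)) (np.float64(-64.53236008099432), np.float64(0.044414080744904216)) (np.float64(18.87003130003595), np.float64(0.09472150456923965)) (np.float64(18.557583580252032), np.float64(0.11997629759986911))
(np.float64(-74.20901078941333), np.float64(0.09091926250930134))
110 [-0.0093 -0.0023]
117 [-0.0087 -0.0038]
124 [-0.0082 -0.0048]
131 [-0.0076 -0.0058]
138 [-0.0068 -0.0067]
145 [-0.0059 -0.0075]
152 [-0.005  -0.0081]
```

Emit:
step_arm(moves=[[0,-0.0095,-0.0025,-0.001,6],[0,-0.0085,-0.004,-0.001,7],[0,-0.008,-0.005,-0.001,7],[0,-0.0075,-0.006,0,7],[0,-0.007,-0.0065,0,7],[0,-0.006,-0.0075,0,7]])

```text
t: 5.32
tool_pos: [0.4704, -0.0393, 0.0739]
tool_rot: [0.539, 3.067, 0.064]
contact_force: [1.0, 0.8, -0.4]
opening: -0.0003
```

Run:
```python
from h import *
st(); s=ctrl.get_image("scene"); save(s,"s4.png",(130,100,300,260),4); st()
```

```text
t 5.33 pos [ 0.4704 -0.0393  0.0739] yaw 160.0 zax [ 0.034  0.036 -0.999] F [ 0.95  0.77 -0.37] pol 0.0783 145.6
t 5.38 pos [ 0.4699 -0.04    0.0738] yaw 160.2 zax [ 0.033  0.035 -0.999] F [0.25 0.08 0.56] pol 0.0783 146.3
```

View pics/s4.png

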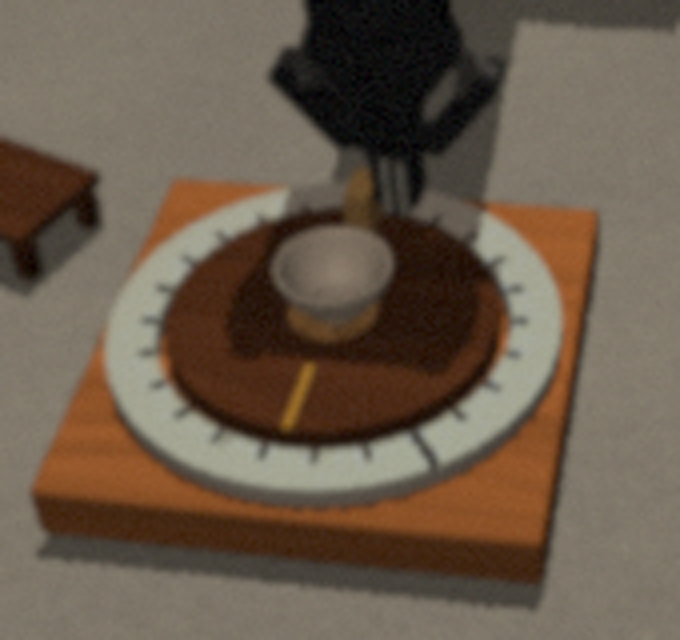

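Run:
```python
from h import *
import pickle
s=pickle.load(open("scene0.pkl","rb")); f=lambda u,v:(130+(u+.5)/4-.5,100+(v+.5)/4-.5)
C2=np.array([.537,-.083])
print(ang(s,f(288,430),.06,C2),ang(s,f(309,364),.06,C2))
p=np.array([.4699,-.04])
for a in [153,160,167,174,178]:
    q=C+.078*np.array([np.cos(np.radians(a)),np.sin(np.radians(a))]); print(a,np.round(q-p,4)); p=q
```

```text
(np.float64(-19.828504758949567), np.float64(0.0902840485727463)) (np.float64(-23.374501955927517), np.float64(0.0427458253695076))
153 [-0.0044 -0.0081]
160 [-0.0038 -0.0087]
167 [-0.0027 -0.0091]
174 [-0.0016 -0.0094]
178 [-0.0004 -0.0054]
```

Emit:
step_arm(moves=[[0,-0.0045,-0.008,0,6],[0,-0.004,-0.0085,0,7],[0,-0.0025,-0.009,0,7],[0,-0.0015,-0.009,0,7]])

```text
t: 5.88
tool_pos: [0.4565, -0.074, 0.0741]
tool_rot: [-0.199, 3.117, 0.075]
contact_force: [0.8, 1.3, 0.0]
opening: 0.0001
```

Run:
```python
from h import *
st(); s=ctrl.get_image("scene"); save(s,"s5.png",(130,100,300,260),4); t=ctrl.get_image("top"); save(t,"t5.png",(230,150,365,290),4.2); st()
```

```text
t 5.88 pos [ 0.4565 -0.074   0.0741] yaw -172.7 zax [ 0.014  0.049 -0.999] F [0.78 1.32 0.04] pol 0.0791 173.1
t 5.97 pos [ 0.4568 -0.0746  0.0743] yaw -173.0 zax [ 0.015  0.048 -0.999] F [-0.21 -0.38 -0.27] pol 0.0787 173.5
```

View pics/s5.png

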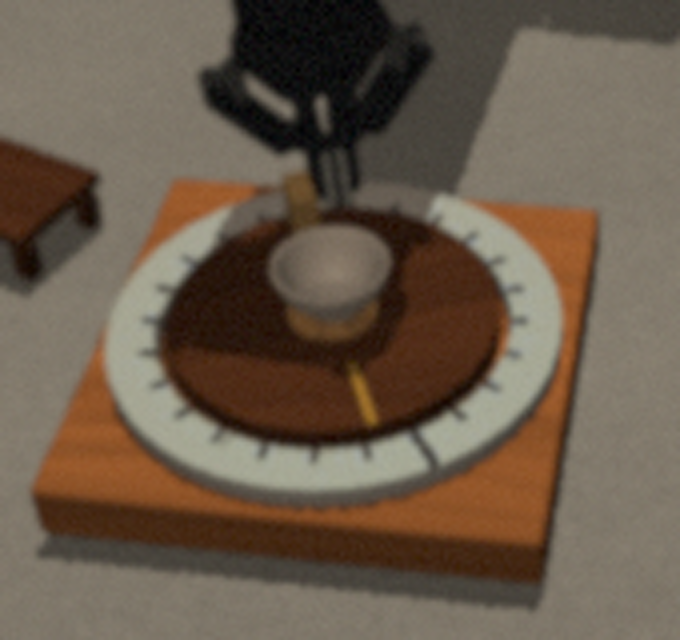

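View pics/t5.png

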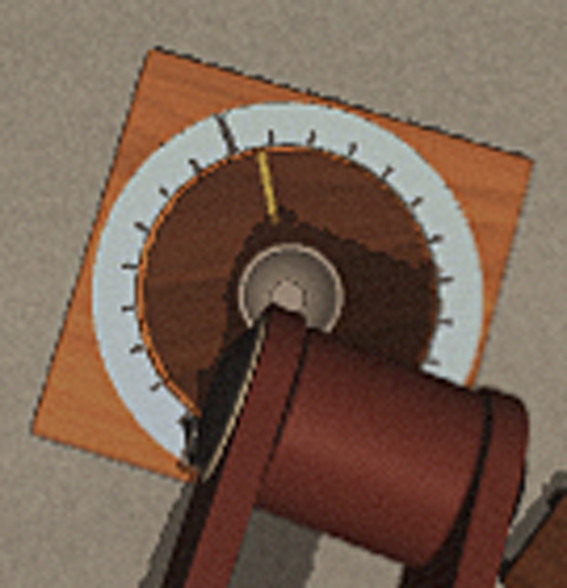

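```bash
cat >> h.py <<'E'
def polar(p,rs,angs,z,c):
    m=np.array([[proj(p,[c[0]+r*np.cos(a),c[1]+r*np.sin(a),z]) for a in angs] for r in rs],np.float32)
    return cv2.remap(p["color"],m[...,0],m[...,1],cv2.INTER_LINEAR).astype(float)
def centre(p,guess,z=.052):
    # fit outer ring edge by gradient
    angs=np.radians(np.arange(0,360,3)); rs=np.arange(.112,.132,.0005); c=np.array(guess,float)
    im=polar(p,rs,angs,z,c).mean(-1) if False else polar(p,rs,angs,z,c)[...,2]
    g=cv2.GaussianBlur(im,(1,5),0); d=-np.diff(g,axis=0); i=d.argmax(0); ok=d.max(0)>6
    P=np.c_[c[0]+rs[i]*np.cos(angs),c[1]+rs[i]*np.sin(angs)][ok]
    for _ in range(5):
        cc,r=circ(P); e=np.abs(np.hypot(*(P-cc).T)-r); P=P[e<max(.0012,2*np.median(e))]
    return cc,r,len(P)
def measure(p,c,la=18.8,ma=None):
    A=np.arange(la-8,la+8,.1); im=polar(p,np.arange(.106,.119,.001),np.radians(A),.052,c).mean(-1).mean(0)
    w=np.clip(np.percentile(im,70)-im-8,0,None); L=(A*w).sum()/w.sum()
    A=np.arange(-95,60,.1); im=polar(p,np.arange(.055,.088,.001),np.radians(A),.06,c); y=(im[...,1]-im[...,2]).mean(0)
    pk=A[y.argmax()]; k=np.abs(A-pk)<6; w=np.clip(y[k]-np.percentile(y[k],30),0,None); M=(A[k]*w).sum()/w.sum()
    return round(L,2),round(M,2),round(.09*np.radians(M-L)*1000,2)
E
cat > m.py <<'E'
from h import *
st()
for n,g in (("top",(.535,-.083)),("scene",(.537,-.083))):
    p=ctrl.get_image(n); c,r,k=centre(p,g); c,r,k=centre(p,c); print(n,np.round(c,4),round(r,4),k,measure(p,c),"fixed",measure(p,np.array(g)))
st()
E
python3 m.py
```

```text
t 5.97 pos [ 0.4568 -0.0746  0.0743] yaw -173.0 zax [ 0.015  0.048 -0.999] F [-0.21 -0.38 -0.27] pol 0.0787 173.5
top [ 0.5345 -0.0831] 0.1219 83 (np.float64(19.78), np.float64(9.94), np.float64(-15.45)) fixed (np.float64(19.82), np.float64(9.93), np.float64(-15.54))
scene [ 0.5363 -0.0849] 0.1223 61 (np.float64(19.86), np.float64(10.17), np.float64(-15.21)) fixed (np.float64(19.04), np.float64(8.76), np.float64(-16.16))
t 6.08 pos [ 0.4568 -0.074   0.0742] yaw -173.0 zax [ 0.015  0.048 -0.999] F [ 0.35  0.38 -0.09] pol 0.0787 173.1
```

Emit:
step_arm(moves=[[0,-0.001,-0.0055,0,4],[0,0,-0.0035,0,2.5],[0,0,0,0,0]])

```text
t: 6.45
tool_pos: [0.4558, -0.0817, 0.0742]
tool_rot: [-0.362, 3.105, 0.077]
contact_force: [-0.0, 0.1, -0.3]
opening: 0.0003
```

```bash
python3 m.py
```

```text
t 6.45 pos [ 0.4558 -0.0817  0.0742] yaw -166.7 zax [ 0.009  0.05  -0.999] F [-0.02  0.11 -0.34] pol 0.0793 178.7
top [ 0.5342 -0.0832] 0.1219 83 (np.float64(19.75), np.float64(14.51), np.float64(-8.24)) fixed (np.float64(19.81), np.float64(14.53), np.float64(-8.29))
scene [ 0.536  -0.0849] 0.1222 64 (np.float64(19.82), np.float64(14.77), np.float64(-7.93)) fixed (np.float64(19.06), np.float64(13.5), np.float64(-8.73))
t 6.55 pos [ 0.4557 -0.0816  0.0742] yaw -166.7 zax [ 0.009  0.051 -0.999] F [0.69 0.05 0.11] pol 0.0793 178.7
```

Emit:
step_arm(moves=[[0,0,-0.003,0,2.5],[0,0,-0.002,0,1.5],[0,0,0,0,0]])

```text
t: 6.92
tool_pos: [0.4556, -0.0859, 0.0742]
tool_rot: [-0.471, 3.092, 0.079]
contact_force: [0.6, 0.6, 0.6]
opening: -0.0002
```

```bash
python3 m.py
```

```text
t 6.92 pos [ 0.4556 -0.0859  0.0742] yaw -162.7 zax [ 0.005  0.052 -0.999] F [0.64 0.59 0.63] pol 0.0794 181.7
top [ 0.5344 -0.083 ] 0.1218 81 (np.float64(19.71), np.float64(17.15), np.float64(-4.01)) fixed (np.float64(19.82), np.float64(17.31), np.float64(-3.94))
scene [ 0.5362 -0.0848] 0.1222 65 (np.float64(19.85), np.float64(17.53), np.float64(-3.64)) fixed (np.float64(19.06), np.float64(16.26), np.float64(-4.4))
t 7.03 pos [ 0.4556 -0.0858  0.0742] yaw -162.7 zax [ 0.005  0.052 -0.999] F [ 0.7   0.24 -0.07] pol 0.0795 181.7
```

Emit:
step_arm(moves=[[0,0,-0.0025,0,1.5],[0,0,-0.0015,0,1],[0,0,0,0,0]])

```text
t: 7.4
tool_pos: [0.4557, -0.0898, 0.0742]
tool_rot: [-0.542, 3.081, 0.08]
contact_force: [1.4, 1.5, 0.3]
opening: -0.0002
```

```bash
python3 m.py
```

```text
t 7.4 pos [ 0.4557 -0.0898  0.0742] yaw -160.1 zax [ 0.003  0.052 -0.999] F [1.44 1.46 0.25] pol 0.0796 184.6
top [ 0.5343 -0.0831] 0.1219 88 (np.float64(19.74), np.float64(19.85), np.float64(0.18)) fixed (np.float64(19.82), np.float64(19.98), np.float64(0.26))
scene [ 0.5366 -0.0847] 0.1221 59 (np.float64(19.85), np.float64(20.41), np.float64(0.88)) fixed (np.float64(19.06), np.float64(19.19), np.float64(0.2))
t 7.5 pos [ 0.4557 -0.0898  0.0742] yaw -160.1 zax [ 0.003  0.052 -0.999] F [ 0.3  -0.29  0.2 ] pol 0.0796 184.6
```

Emit:
step_arm(moves=[[0,-0.001,0.006,0,0],[0,-0.001,0.01,0,0],[0,-0.002,0,0.03,0],[0,-0.005,0,0.05,0],[0,-0.03,0.02,0.05,0],[0,-0.03,0.02,0.04,0],[0,0,0,0,0],[0,0,0,0,0]])

```text
t: 8.5
tool_pos: [0.382, -0.028, 0.248]
tool_rot: [-0.545, 3.082, 0.082]
contact_force: [-0.2, 0.3, -0.7]
opening: -0.0001
```

```bash
python3 m.py
python3 - <<'E'
from h import *
t=ctrl.get_image("top"); save(t,"t6.png",(190,130,420,310),3.3)
for n,z in (("stand",.038),("jar",.06),("brush_pot",.095),("bowl",.09)):
    for r in ctrl.spot_in(t,n)[:3]:
        b=r["bbox"]; print(n,round(r["p"],2),np.round(b),np.round(at(t,((b[0]+b[2])/2,(b[1]+b[3])/2),z),3))
E
```

```text
t 8.5 pos [ 0.382 -0.028  0.248] yaw -160.0 zax [ 0.002  0.053 -0.999] F [-0.16  0.25 -0.73] pol 0.1627 160.1
top [ 0.5344 -0.083 ] 0.1219 111 (np.float64(19.69), np.float64(19.76), np.float64(0.12)) fixed (np.float64(19.8), np.float64(19.96), np.float64(0.25))
scene [ 0.5364 -0.0849] 0.1223 57 (np.float64(19.9), np.float64(20.45), np.float64(0.86)) fixed (np.float64(19.06), np.float64(19.16), np.float64(0.16))
t 8.6 pos [ 0.3821 -0.0282  0.2476] yaw -160.0 zax [ 0.     0.054 -0.999] F [ 0.39 -0.17  0.06] pol 0.1626 160.1
stand 0.56 [350. 267. 391. 311.] [ 0.353 -0.27   0.038]
jar 0.9 [206. 158. 225. 180.] [0.671 0.135 0.06 ]
jar 0.41 [262. 184. 335. 255.] [ 0.535 -0.084  0.06 ]
brush_pot 0.79 [372. 202. 416. 231.] [ 0.537 -0.321  0.095]
bowl 0.68 [274. 122. 296. 146.] [ 0.756 -0.05   0.09 ]
bowl 0.64 [288. 210. 313. 234.] [ 0.526 -0.086  0.09 ]
bowl 0.58 [200. 193. 220. 215.] [0.574 0.142 0.09 ]
```

View pics/t6.png

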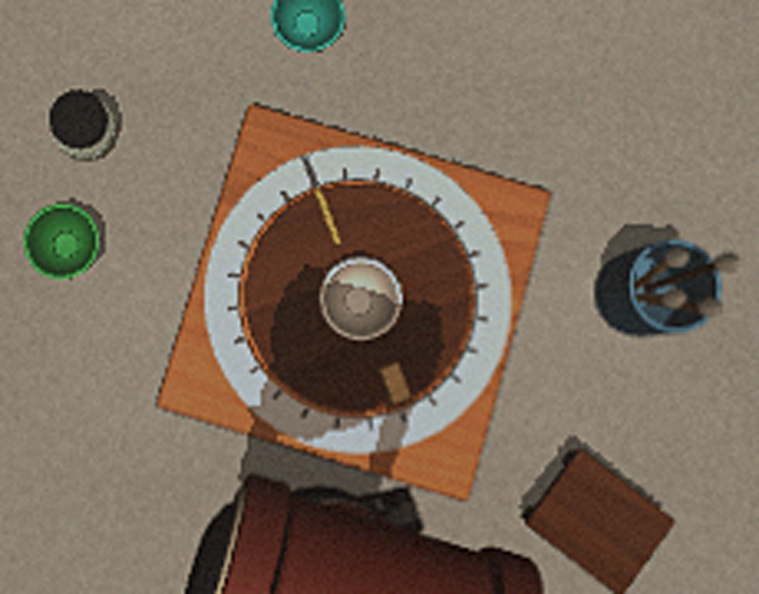

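Run:
```python
from h import *
t=ctrl.get_image("top"); print("bowl",at(t,(190+361.5/3.3-.5,130+299.5/3.3-.5),.09))
print(ctrl.finish_job())
```

```text
bowl [ 0.53056096 -0.08263093  0.09      ]
the job is handed in; nothing more can be done
None
```

I turned the wheel about 94° counter-clockwise by pushing the fin's clockwise face with the shut fingertips. Then I backed off, raised the arm clear and handed the job in at about 8.7 s. The job reports no verdict, so the result below rests on my own measurements.

- **Alignment:** with the arm clear, the brass mark's outer end measured 0.1 to 0.3 mm from the middle of the long line in the top camera. The scene camera gave 0.2 to 0.9 mm, and the limit is 4 mm. Two sets of pictures, before and after the arm backed off, agreed to 0.1 mm, so the wheel stayed at rest.
- **Bowl:** it is still standing on the wheel, about 4 mm from the wheel's centre by my reading of the picture. The trained network's box put it about 8 mm off; both are inside 20 mm.
- **Forces:** measured forces at the checks stayed near 1 to 2 N, and I saw no contact with the bowl.
- **Bystanders:** the stand and brush pot were found within about 3 mm of where they started. The jar's network box shifted by about 10 mm. The arm never came near the jar, so I take this as box error; I did not measure it again.
- **Tool tilt:** the tool leaned about 3° during the push. This had no visible effect.

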